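Clamp the grinding stone's drain tube

TASK

Clamp the grinding stone's drain tube: swing the pipe clamp's hinged half over the tube, press steadily straight down on its flat crown with about 15 N (never squeezing the sleeve with more than 35 N) for about a second so that it beds on the rubber sleeve, then swing the bolt up and all the way into the slot of the closed half. Leave the clamp closed with the bolt in the slot, and do not disturb the pot, tumbler, spatula or stirrer.

Things in the scene. Friction and masses are not known exactly. Their poses are not given: they have to be found in the camera images.
- clamp: Fixed bare-steel pipe clamp on its stand. Origin on the cement under the tube's axis, mid-clamp; z up, y along the tube towards the grinding stone, x across it from hinge side (-x) to bolt side (+x). Foot 150 x 80 x 10 mm; waist 50 x 44 mm; lower half shell up to z = 110 mm; hinge ears up to z = 118 mm at x = -40 mm; bolt ears up to z = 92 mm at x = 55 mm. Its parts lie within 32 mm in y.
- stone_mid (a point): Centre of the fixed grinding stone, a grey disc 380 mm wide and 140 mm high (point at half height), at y = +400 mm in the clamp's frame; a stone roller lies on it, up to 210 mm high.
- tube: Fixed level drain tube, 42 mm diameter; origin and axes are the clamp's. Axis 110 mm up, from y = -165 to +210 mm. In the clamp it wears a black rubber sleeve, 52 mm diameter, 56 mm long, top 136 mm up, give or take 3 mm between sleeves: not measured, so where the closed half comes to rest must be felt. It yields about 1 mm at 20 N.
- crown: Crown of the hinged half, moving with it: flat steel pad 34 x 46 x 8.5 mm (x, y, z), origin at the centre of its outer face. With the half closed this face is nearly level, 140 to 148 mm up, at x = y = 0 of the clamp's frame: the place to press. Its underside meets the sleeve.
- cap (a joint): Hinge angle of the hinged half, rad: 0 closed and level over the tube, growing as it swings up and back to -x; 1.57 upright, stop 2.0. Starts at 1.3 to 1.9. Stiff hinge (0.22 N m): stays where it is left; 0.35 kg; takes 2 to 8 N to move. Only on the sleeve can it be pressed harder without moving; there it reads 0.00 to 0.17; at 0.20 or more it is not home.
- cap_hinge (a point): Hinge axis of the half (along the clamp's y), at x = -40, z = 110 mm of the clamp's frame. From it: crown centre 40 mm out, face 31 mm to the outside; then a flat lug, 8 mm thick, 50 mm wide, 64 to 108 mm out, centred on the plane of the axis, with a 16 mm slot in its middle from 76 mm out to its open end, between two 17 mm prongs.
- bolt (a joint): Angle of the swing bolt, rad: 0 fully in the slot (inner stop, leaning 0.12 past upright to -x), growing as it leans out to +x; 0.12 upright, stop 1.1. Starts at 0.6 to 1.05. Stiff pivot (0.07 N m): stays where it is left; takes 1 to 3 N to push. In the slot below 0.10.
- bolt_pivot (a point): Pivot axis of the bolt (along the clamp's y), at x = +55, z = 80 mm of the clamp's frame. The bolt's nut clears the lug only if the half lies home on the sleeve; with the half higher, nut and prongs are in each other's way. The closed lug's top is 114 to 132 mm up.
- bolt_end (a point): Centre of the free end of the swing bolt: steel rod 10 mm in diameter, reaching 110 mm from its pivot, with a round nut 23 mm in diameter and 12 mm high fixed on it, 54 to 66 mm from the pivot.
- pot_mid (a point): Bystander: low open steel pot under the tube's outlet, 160 mm wide at the rim, 72 mm high; point at half height. Leave it.
- tumbler_mid (a point): Bystander: glass tumbler, 72 mm wide, 110 mm high; point at half height. Leave it.
- spatula_mid (a point): Bystander: silicone spatula lying flat, 265 mm long, blade 55 mm wide, 12 mm high; point in the handle, half-way up. Leave it.
- stirrer_mid (a point): Bystander: wooden stirrer lying flat, 290 mm long, 36 mm wide at the paddle, 12 mm high; point near its middle, half-way up. Leave it.

How it is judged:
By the outcome, as a careful person would: the job done as asked, in the order asked, and still so for the second after the job is handed in, with the robot touching nothing.
It also fails if it takes over 61 s, if anything falls off the work surface, if the arm or the gripper's body presses on something with over 40 N, if the wrist force passes 120 N, or if a joint passes its speed limit or range.

ROBOT

A 6-joint arm with a two-finger parallel gripper is mounted at the origin on the work surface. World frame = base frame: x ahead of the robot, y to its left, z up, the work surface at z = 0. Lengths are in m, angles in rad, forces in N, time in s.
With the tool pointing down it reaches from about 0.425 to 0.95 m from the base axis. Payload 3.5 kg.
Tool frame: the origin (TCP) lies midway between the tips of the shut fingers; the grasp point (between the pads) lies 19 mm behind it; z points along the fingers, y is the direction in which the jaws open and shut (so a half turn about z gives the same grasp; the last joint's range is limited). The gripper opens to 85 mm and grips with 20 to 120 N. Pads are 22 mm wide; open, the fingers measure 114 mm over their backs; the gripper's body (76 mm by 85 mm) begins 54 mm behind the grasp point. The pads swing forward as they close: fully open they stand 13 mm farther back than shut.
Start: joints at [1.096, 0.286, 1.577, -0, 1.279, -0.15], TCP at [0.215, 0.64, 0.231] pointing down, gripper open.
Joint ranges: [-2.77, 2.77], [-0.9, 2.22], [0.21, 2.48], [-1.53, 4.67], [0.24, 2.81], [-2.84, 2.84]. Speed limits (rad/s): [2.79, 2.79, 3.14, 3.14, 3.14, 3.14].

INTERFACE

Orientations are given as a unit quaternion [x, y, z, w].
In Python, from plant import * gives the robot as it stands.
- The arm moves only by the shell command python3 -m jog 'ROWS' [FORCE]. ROWS is a JSON object of lists of equal length, an entry for each row: "travel": the shift along the world's x, y, z in mm, a list of three; "dr": the turn, a rotation vector about the world's x, y, z in degrees, a list of three; "jaw": the closure in counts, from 0 (fully open) to 255 (shut). In form: {"travel": [[x, y, z], ...], "dr": [[wx, wy, wz], ...], "jaw": [jaw, ...]}. A call has 1 to 5 rows; each row shifts and turns the commanded pose from where the row before left it; what a row does not reach is not made up. A row lasts 1/12 s, in which the tool goes at most 41.7 mm and 7.16 degrees, less where a joint would pass 70% of its speed; a pose out of reach is approached as far as the arm can. A call is refused whole if a number of a shift passes 41.7 or a number of a turn 7.16, either way. A call with a gripper value outside its range is refused whole. The fingers move at their own pace and stop on an object; FORCE is the grip in N (left out, the last holds). Time passes only in rows, so rows that do not move let the fingers close. It gives the time, the measured TCP pose, the force and the opening at its end, in the units of the state.
- get_state(): the state, without advancing time (a new reading comes with each control period).
- read_camera(name): name is "scene" or "top"; returns the picture (480x640x3 uint8, red, green, blue); there is no depth.
- camera_info(name): a dict with "K" (3x3 intrinsics, pixels), "k1" (the pictures are not rectified: a ray, as slopes to the right and down, at radius r is drawn at 1 + k1 r^2 times it, then the intrinsics apply), "R" (3x3) and "t" (3): a world point X has camera coordinates R X + t. Camera axes: x right, y down, z forward; pixel columns grow to the right and rows downward; lengths in m; the calibration is good to about 2 mm. A picture is of the moment at which its call begins. camera_info takes no time and is no camera call.
- sign_off(): hands the job in, once; it reports no verdict.
The state is a dict: "time": time; "qpos": joint angles; "dq": joint speeds; "joint_efforts": joint torques, N m; "eef_pos": TCP position; "tcp_rot": TCP orientation; "contact_force": force on the tool from outside, world axes, zero at the start; "wrist_torque": the same for the moment, N m; "opening": opening from 0.0 (shut) to 1.0 (fully open).
Only numpy, scipy, OpenCV 4.12 (cv2) and the standard library are available. Lean on these libraries where they do the work, as an engineer would, in place of code of your own. Each camera call takes 0.05 s, during which the arm holds its last target. There are 200 camera calls.

## Working session

There is one attempt and no reset: what is moved stays moved. The work goes in short steps, Python scripts to look and compute and a shell command to move; the robot and the scene stay as the last step left them, time stands still between calls to the robot, and variables do not carry over. Pictures are saved under pics/ and viewed, about 8 in all and at most 12, crops included, and the job is handed in when it is done.

```bash
mkdir -p pics; ls; python3 - <<'E'
from plant import *
import cv2
for n in("scene","top"):
    cv2.imwrite(f"pics/{n}0.png",read_camera(n)[:,:,::-1]); c=camera_info(n); print(n,c)
print(get_state())
E
```

```text
pics
scene {'K': array([[547.53326183,   0.        , 313.0116248 ],
       [  0.        , 547.53326183, 242.71154636],
       [  0.        ,   0.        ,   1.        ]]), 'k1': -0.09711663722016436, 'R': array([[ 0.51256296,  0.85861991, -0.00714546],
       [ 0.74027361, -0.44610059, -0.50298037],
       [-0.43505655,  0.25251951, -0.8642683 ]]), 't': array([-0.3706473 , -0.32707136,  1.58389813])}
top {'K': array([[452.17816321,   0.        , 316.06782586],
       [  0.        , 452.17816321, 239.41299051],
       [  0.        ,   0.        ,   1.        ]]), 'k1': -0.05537729292346807, 'R': array([[ 0.01805609, -0.99976679,  0.01184664],
       [-0.9823693 , -0.01994449, -0.18588376],
       [ 0.18607668, -0.00828144, -0.98250032]]), 't': array([0.07496805, 0.58342109, 0.96510635])}
{'time': 0.1, 'qpos': array([ 1.09598611e+00,  2.87120015e-01,  1.57802272e+00, -1.14223534e-05,
        1.27860701e+00, -1.49988105e-01]), 'dq': array([ 0.00026726, -0.00103817, -0.00192982,  0.00160974, -0.00159605,
        0.00018972]), 'joint_efforts': array([ 3.33554808e-04, -4.07298625e+01, -2.93697846e+01, -1.31644242e-04,
        3.45309702e-03, -3.88585207e-06]), 'eef_pos': array([0.21511278, 0.63918101, 0.23006114]), 'tcp_rot': array([ 1.61696279e-01,  9.86839982e-01, -1.02802384e-03, -3.26280463e-04]), 'contact_force': array([ 0.12739705, -0.37387436,  0.05579507]), 'wrist_torque': array([-0.00225011,  0.0188992 , -0.02003845]), 'opening': 0.9981599790267377}
```

View pics/scene0.png

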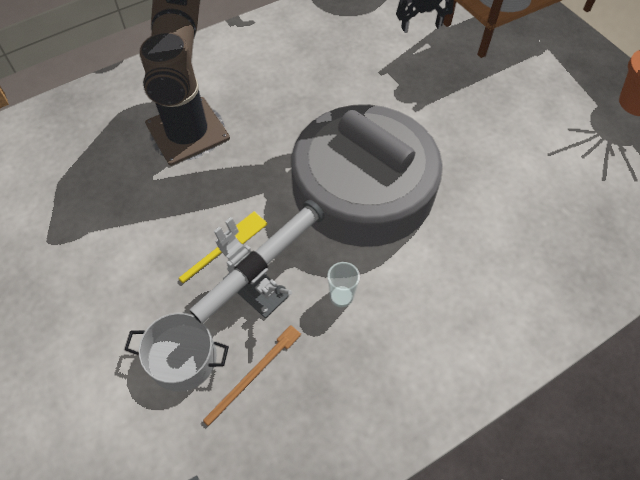

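View pics/top0.png

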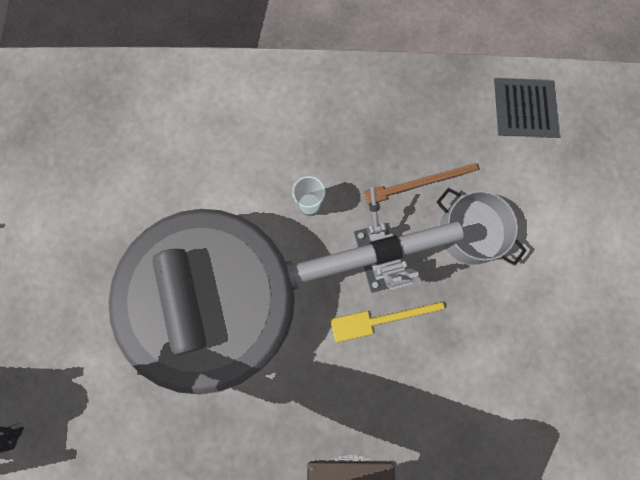

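The scene view has the sleeve at about (250,265), the open half at (230,235) and the bolt at (270,290). The top view has the sleeve at (386,249), the half at (398,272) and the bolt end at (374,190). Next I locate the tube and sleeve and enlarge the clamp in both views.

```bash
cat > h.py <<'E'
from plant import *
import cv2, numpy as np
I={n:camera_info(n) for n in("scene","top")}
def cam(n):
    c=I[n]; return np.array(c["K"]),float(c["k1"]),np.array(c["R"]),np.array(c["t"])
def ray(n,p):
    K,k,R,t=cam(n); d=np.array([(p[0]-K[0,2])/K[0,0],(p[1]-K[1,2])/K[1,1]]); u=d.copy()
    for _ in range(20): u=d/(1+k*(u@u))
    v=R.T@np.array([*u,1]); return -R.T@t, v/np.linalg.norm(v)
def plane(n,p,z):
    o,v=ray(n,p); return o+v*(z-o[2])/v[2]
def onplane(n,p,q,nrm):
    o,v=ray(n,p); return o+v*((q-o)@nrm)/(v@nrm)
def tri(a,b):
    A=0;B=0
    for n,p in(("scene",a),("top",b)):
        o,v=ray(n,p); M=np.eye(3)-np.outer(v,v); A=A+M; B=B+M@o
    return np.linalg.solve(A,B)
def proj(n,X):
    K,k,R,t=cam(n); c=R@np.asarray(X)+t; u=c[:2]/c[2]; u=u*(1+k*u@u); return u*[K[0,0],K[1,1]]+K[:2,2]
E
python3 - <<'E'
from h import *
for n,(x,y) in(("scene",(250,265)),("top",(386,249))):
    im=cv2.imread(f"pics/{n}0.png"); g=im.max(2)
    m=(g<40).astype(np.uint8); _,L,s,c=cv2.connectedComponentsWithStats(m)
    i=L[y,x]; print(n,i,s[i],c[i]); print(plane(n,c[i],.13),plane(n,c[i],.12)); 
    ct=cv2.findContours((L==i).astype(np.uint8),0,1)[0][0]; print(cv2.minAreaRect(ct), cv2.boxPoints(cv2.minAreaRect(ct)).round(1).tolist())
    cr=cv2.resize(im[y-75:y+60,x-65:x+65],None,fx=4,fy=4,interpolation=cv2.INTER_CUBIC); cv2.imwrite(f"pics/{n}c.png",cr)
a=cv2.imread("pics/scenec.png");b=cv2.imread("pics/topc.png")
cv2.imwrite("pics/both.png",cv2.resize(np.hstack([a[:,:400*1+120],b]),None,fx=.76,fy=.76))
E
```

```text
scene 0 [     0      0    640    480 303126] [320.83275931 241.57374491]
[0.5882769  0.10223444 0.13      ] [0.58330458 0.10531221 0.12      ]
((407.75006103515625, 14.250001907348633), (1.4142134189605713, 3.535533905029297), 45.0) [[406.0, 15.0], [408.5, 12.5], [409.5, 13.5], [407.0, 16.0]]
top 0 [     0      0    640    480 306337] [319.59368604 239.40585695]
[0.56769577 0.07942894 0.13      ] [0.56959146 0.07926529 0.12      ]
((9.31080150604248, 442.6351318359375), (4.438772678375244, 6.082762718200684), 9.462322235107422) [[6.599999904632568, 445.29998779296875], [7.599999904632568, 439.29998779296875], [12.0, 440.0], [11.0, 446.0]]
```

View pics/both.png

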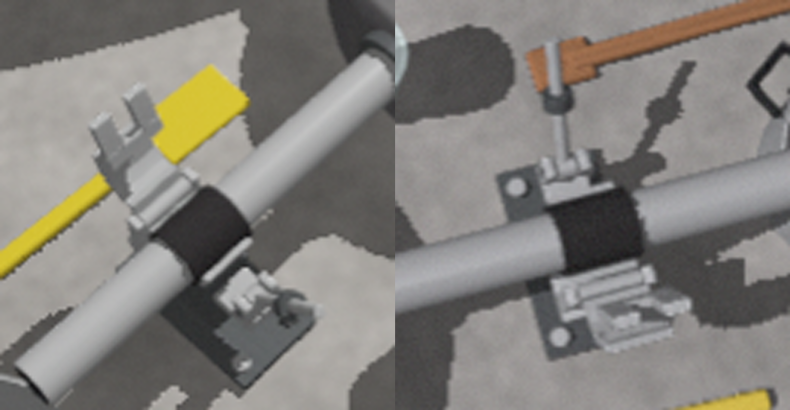

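```bash
cat >> h.py <<'E'
s2=lambda x,y:(x/3.04+185,y/3.04+190)
t2=lambda x,y:((x-395.2)/3.04+321,y/3.04+174)
E
python3 - <<'E'
from h import *
S=tri(s2(200,233),t2(596,229.5)); print("sleeve",S, proj("scene",S),proj("top",S))
for f in [("top",(462,231),(301,271)),("scene",(197,316),(314,212))]:
    a=plane(f[0],f[1],.11);b=plane(f[0],f[2],.11); d=b-a;print(f[0],a,b,np.linalg.norm(d),np.degrees(np.arctan2(-d[0],d[1])))
yaw=np.arctan2(-d[0],d[1])
E
python3 - <<'E'
from h import *
S=tri(s2(200,233),t2(596,229.5));S[2]=0
a=plane("top",(462,231),.11);b=plane("top",(301,271),.11);d=b-a;d/=np.linalg.norm(d);ax=np.cross(d,[0,0,1])
R=np.array([ax,d,[0,0,1]])
for nm,n,p in [("tip","scene",s2(114,104)),("boltend","scene",s2(318,312)),("boltend","top",t2(552,42)),("nut","top",t2(558,100)),("nut","scene",s2(290,305))]:
    X=onplane(n,p,S,d); print(nm,n,X,(R@(X-S)*1000).round(1))
print("R",R.round(4).tolist())
for n in I: print(n,cam(n)[2].T@-cam(n)[3])
for nm,im in [("stirrer",((375,195),(476,168))),("spat",((335,331),(444,305))),("tumb",((309,205),)),("pot",((483,230),))]:
    for p in im: print(nm,plane("top",p,.006),(R@(plane("top",p,.006)-S)*1000).round())
E
```

```text
sleeve [ 0.5529785  -0.0627508   0.11193466] [249.98040701 266.68921179] [386.26720353 249.134722  ]
top [ 0.59618044 -0.22786322  0.11      ] [0.50314785 0.11704003 0.11      ] 0.35723005940242797 15.095440114957828
scene [ 0.59949669 -0.2166192   0.11      ] [0.5000474  0.13683058 0.11      ] 0.3671742154791807 15.714878542224824
tip scene [ 0.48439855 -0.08124923  0.21341664] [-71.    0.  213.4]
boltend scene [ 0.67888091 -0.02879047  0.16834753] [130.4   0.  168.3]
boltend top [ 0.67647127 -0.02944044  0.14816801] [127.9   0.  148.2]
nut top [ 0.64441342 -0.03808757  0.11407689] [ 94.7   0.  114.1]
nut scene [ 0.64968472 -0.03666571  0.13500706] [100.2  -0.  135. ]
R [[0.9655, 0.2604, -0.0], [-0.2604, 0.9655, 0.0], [0.0, 0.0, 1.0]]
scene [ 1.12118763 -0.22762676  1.20175402]
top [0.39219755 0.09457908 1.05577769]
stirrer [ 0.70305672 -0.05461225  0.006     ] [147. -31.   6.]
stirrer [ 0.77837938 -0.3057034   0.006     ] [ 154. -293.    6.]
spat [0.37921046 0.03869037 0.006     ] [-141.  143.    6.]
spat [ 0.4421838 -0.2138716  0.006    ] [-146. -117.    6.]
tumb [0.67463853 0.1041922  0.006     ] [161. 129.   6.]
pot [ 0.62215731 -0.31469941  0.006     ] [   1. -261.    6.]
```

The clamp origin is at about (0.553, -0.0625) with a yaw of 15.3°. The cap reads about 1.86 and the bolt about 0.9. I'll approach over the stone with the fingers shut.

```bash
python3 -m jog '{"travel":[[18,-34,14],[18,-34,14],[18,-34,14],[18,-34,14],[18,-34,14]],"dr":[[0,0,6.8],[0,0,6.8],[0,0,6.8],[0,0,6.8],[0,0,6.8]],"jaw":[255,255,255,255,255]}' 40
python3 -m jog '{"travel":[[20,-35,0],[20,-35,0],[20,-35,0],[20,-35,0],[20,-35,0]],"dr":[[0,0,0],[0,0,0],[0,0,0],[0,0,0],[0,0,0]],"jaw":[255,255,255,255,255]}'
python3 -m jog '{"travel":[[8,-40,0],[8,-40,0],[8,-40,0],[8,-40,0],[8,-40,0]],"dr":[[0,0,0],[0,0,0],[0,0,0],[0,0,0],[0,0,0]],"jaw":[255,255,255,255,255]}'
```

```text
time: 0.52
eef_pos: [0.3055, 0.4679, 0.3012]
tcp_rot: [-0.137, 0.991, -0.0, -0.0]
contact_force: [1.1, 0.3, 0.7]
opening: 0.3
time: 0.93
eef_pos: [0.4056, 0.2928, 0.301]
tcp_rot: [-0.134, 0.991, -0.0, -0.0]
contact_force: [0.5, 0.7, -0.4]
opening: -0.001
time: 1.35
eef_pos: [0.445, 0.0928, 0.301]
tcp_rot: [-0.134, 0.991, 0.0, -0.0]
contact_force: [0.8, -0.4, -0.3]
opening: -0.002
```

```bash
python3 -m jog '{"travel":[[2,-36,0],[2,-36,0],[2,-36,0],[2,-36,0],[2,-37,0]],"dr":[[0,0,0],[0,0,0],[0,0,0],[0,0,0],[0,0,0]],"jaw":[255,255,255,255,255]}'
python3 -m jog '{"travel":[[0,0,-39],[0,0,-39],[0,0,-38],[0,0,0]],"dr":[[0,0,0],[0,0,0],[0,0,0],[0,0,0]],"jaw":[255,255,255,255]}'
python3 - <<'E'
from h import *
a=read_camera("scene")[185:320,185:315,::-1];b=read_camera("top")[174:309,321:451,::-1]
cv2.imwrite("pics/p2.png",cv2.resize(np.hstack([a,b]),None,fx=3.04,fy=3.04,interpolation=cv2.INTER_CUBIC))
E
```

```text
time: 1.77
eef_pos: [0.4548, -0.0879, 0.301]
tcp_rot: [-0.134, 0.991, 0.0, -0.0]
contact_force: [1.0, -0.3, -0.6]
opening: 0.0
time: 2.1
eef_pos: [0.4497, -0.0844, 0.1764]
tcp_rot: [-0.133, 0.991, 0.004, -0.007]
contact_force: [-1.5, 1.0, -1.1]
opening: 0.0
```

View pics/p2.png

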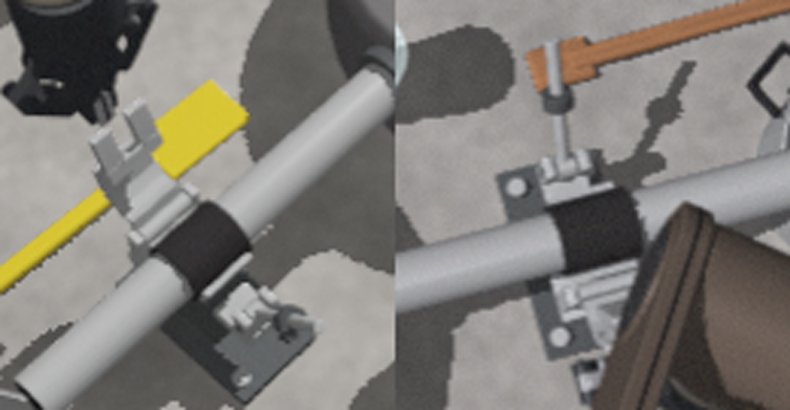

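The scene crop shows the shut fingers just behind the lug near (105,110), lined up with it. The body clears the tip. Now I push along clamp +x.

```bash
python3 -m jog '{"travel":[[0,0,4],[8,2,2],[8,2,0],[5,1,0]],"dr":[[0,0,0],[0,0,0],[0,0,0],[0,0,0]],"jaw":[255,255,255,255]}'
python3 -m jog '{"travel":[[5,1,0],[5,1,0],[5,1,0]],"dr":[[0,0,0],[0,0,0],[0,0,0]],"jaw":[255,255,255]}'
```

```text
time: 2.53
eef_pos: [0.4783, -0.0816, 0.1943]
tcp_rot: [-0.134, 0.991, -0.001, 0.001]
contact_force: [-3.5, -0.6, 1.8]
opening: -0.001
time: 2.78
eef_pos: [0.4921, -0.0784, 0.1917]
tcp_rot: [-0.134, 0.991, -0.0, 0.0]
contact_force: [-2.3, -1.9, 2.4]
opening: -0.002
```

```bash
python3 -m jog '{"travel":[[8,2,3],[7,2,0],[8,2,-1],[7,2,-1]],"dr":[[0,0,0],[0,0,0],[0,0,0],[0,0,0]],"jaw":[255,255,255,255]}'
python3 -m jog '{"travel":[[8,2,-3],[8,2,-3],[7,2,-4],[7,2,-5]],"dr":[[0,0,0],[0,0,0],[0,0,0],[0,0,0]],"jaw":[255,255,255,255]}'
python3 -m jog '{"travel":[[6,1.5,-5],[6,1.5,-6],[5,1,-7],[5,1,-7],[0,0,0]],"dr":[[0,0,0],[0,0,0],[0,0,0],[0,0,0],[0,0,0]],"jaw":[255,255,255,255,255]}'
python3 - <<'E'
from h import *
a=read_camera("scene")[185:320,185:315,::-1];b=read_camera("top")[174:309,321:451,::-1]
cv2.imwrite("pics/p3.png",cv2.resize(np.hstack([a,b]),None,fx=3.04,fy=3.04,interpolation=cv2.INTER_CUBIC))
E
```

```text
time: 3.12
eef_pos: [0.5223, -0.0697, 0.1924]
tcp_rot: [-0.134, 0.991, 0.0, 0.0]
contact_force: [-1.8, -1.1, 2.2]
opening: -0.002
time: 3.45
eef_pos: [0.5528, -0.062, 0.1775]
tcp_rot: [-0.134, 0.991, -0.0, 0.001]
contact_force: [-0.1, -0.1, 2.5]
opening: -0.003
time: 3.87
eef_pos: [0.5753, -0.0566, 0.1514]
tcp_rot: [-0.134, 0.991, 0.0, 0.002]
contact_force: [3.8, 1.4, 1.7]
opening: -0.001
```

View pics/p3.png

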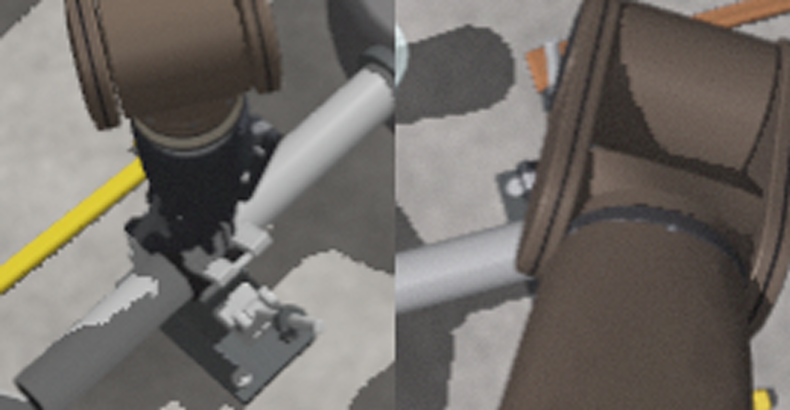

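The half is now low, at about 0.5 rad, with the fingers on the lug near (205,265) in the left crop. I'll lower it a bit more, then move over to the crown.

```bash
python3 -m jog '{"travel":[[2,0.5,-5],[1,0,-5],[0,0,0]],"dr":[[0,0,0],[0,0,0],[0,0,0]],"jaw":[255,255,255]}'
python3 -m jog '{"travel":[[0,0,20],[0,0,10],[-13,-3.5,0],[-13,-3.5,0],[0,0,0]],"dr":[[0,0,0],[0,0,0],[0,0,0],[0,0,0],[0,0,0]],"jaw":[255,255,255,255,255]}'
python3 -c "
from plant import *
s=get_state();print(s['eef_pos'],s['contact_force'],s['wrist_torque'])"
```

```text
time: 4.22
eef_pos: [0.5799, -0.0557, 0.1438]
tcp_rot: [-0.133, 0.991, 0.0, 0.005]
contact_force: [8.0, 6.1, 3.0]
opening: -0.001
time: 4.63
eef_pos: [0.5479, -0.0643, 0.1713]
tcp_rot: [-0.134, 0.991, 0.0, -0.002]
contact_force: [0.6, 0.3, -0.5]
opening: -0.003
[ 0.54794676 -0.06429914  0.17132825] [ 0.56125844  0.2685797  -0.45564621] [-0.00911591  0.01053665 -0.01791563]
```

```bash
python3 -m jog '{"travel":[[5,1.5,0],[0,0,-5],[0,0,-4],[0,0,-3],[0,0,-3]],"dr":[[0,0,0],[0,0,0],[0,0,0],[0,0,0],[0,0,0]],"jaw":[255,255,255,255,255]}'
python3 -m jog '{"travel":[[0,0,-3],[0,0,-2],[0,0,0]],"dr":[[0,0,0],[0,0,0],[0,0,0]],"jaw":[255,255,255]}'
```

```text
time: 5.05
eef_pos: [0.557, -0.0619, 0.1579]
tcp_rot: [-0.134, 0.991, 0.0, 0.002]
contact_force: [4.1, 3.5, 7.8]
opening: 0.004
time: 5.3
eef_pos: [0.5589, -0.0618, 0.155]
tcp_rot: [-0.134, 0.991, -0.0, 0.005]
contact_force: [2.9, 2.9, 5.9]
opening: 0.001
```

```bash
python3 -m jog '{"travel":[[0,0,-2],[0,0,-2],[0,0,-2],[0,0,0]],"dr":[[0,0,0],[0,0,0],[0,0,0],[0,0,0]],"jaw":[255,255,255,255]}'
python3 -m jog '{"travel":[[0,0,-2],[0,0,-1],[0,0,0]],"dr":[[0,0,0],[0,0,0],[0,0,0]],"jaw":[255,255,255]}'
```

```text
time: 5.63
eef_pos: [0.5579, -0.0625, 0.1481]
tcp_rot: [-0.134, 0.991, -0.001, 0.003]
contact_force: [2.8, 0.9, 4.2]
opening: -0.001
time: 5.88
eef_pos: [0.5567, -0.0625, 0.1447]
tcp_rot: [-0.134, 0.991, -0.001, 0.002]
contact_force: [3.2, 0.3, 7.4]
opening: 0.002
```

```bash
python3 -m jog '{"travel":[[0,0,-1],[0,0,0]],"dr":[[0,0,0],[0,0,0]],"jaw":[255,255]}'
python3 -m jog '{"travel":[[0,0,-1],[0,0,0]],"dr":[[0,0,0],[0,0,0]],"jaw":[255,255]}'
```

```text
time: 6.05
eef_pos: [0.5568, -0.0625, 0.1446]
tcp_rot: [-0.134, 0.991, -0.001, 0.002]
contact_force: [1.9, 1.1, 10.7]
opening: 0.002
time: 6.22
eef_pos: [0.5569, -0.0626, 0.1446]
tcp_rot: [-0.134, 0.991, -0.001, 0.002]
contact_force: [-0.7, 1.7, 13.3]
opening: 0.001
```

It's on the sleeve at z≈0.1446 and the arm's compliance is about 3 N/mm. I'll lift, recentre and press cleanly.

```bash
python3 -m jog '{"travel":[[0,0,6],[0,0,6],[0,0,0]],"dr":[[0,0,0],[0,0,0],[0,0,0]],"jaw":[255,255,255]}'
```

```text
time: 6.47
eef_pos: [0.5546, -0.0623, 0.153]
tcp_rot: [-0.134, 0.991, 0.0, -0.001]
contact_force: [-0.2, -0.7, 0.9]
opening: 0.002
```

```bash
python3 -m jog '{"travel":[[-1.5,0,-4],[0,0,-3],[0,0,-2],[0,0,-1],[0,0,-1]],"dr":[[0,0,0],[0,0,0],[0,0,0],[0,0,0],[0,0,0]],"jaw":[255,255,255,255,255]}'
python3 -m jog '{"travel":[[0,0,-1],[0,0,0]],"dr":[[0,0,0],[0,0,0]],"jaw":[255,255]}'
```

```text
time: 6.88
eef_pos: [0.5529, -0.0622, 0.1442]
tcp_rot: [-0.134, 0.991, 0.001, -0.002]
contact_force: [-9.4, 1.5, 17.7]
opening: -0.004
time: 7.05
eef_pos: [0.5529, -0.0622, 0.1442]
tcp_rot: [-0.134, 0.991, 0.001, -0.002]
contact_force: [-11.0, 1.2, 18.3]
opening: 0.006
```

```bash
python3 -m jog '{"travel":[[-1,0,0.5],[-1,0,0.5]],"dr":[[0,0,0],[0,0,0]],"jaw":[255,255]}'
```

```text
time: 7.22
eef_pos: [0.5526, -0.0621, 0.1444]
tcp_rot: [-0.134, 0.991, 0.0, 0.001]
contact_force: [1.3, 1.9, 7.7]
opening: -0.003
```

```bash
python3 -m jog '{"travel":[[0,0,-1],[0.5,0,-1],[0,0,0]],"dr":[[0,0,0],[0,0,0],[0,0,0]],"jaw":[255,255,255]}'
```

```text
time: 7.47
eef_pos: [0.5529, -0.0622, 0.1442]
tcp_rot: [-0.134, 0.991, 0.0, -0.0]
contact_force: [-7.8, 1.7, 18.7]
opening: -0.002
```

```bash
python3 -m jog '{"travel":[[-1.5,0,0.4],[0,0,0]],"dr":[[0,0,0],[0,0,0]],"jaw":[255,255]}'
```

```text
time: 7.63
eef_pos: [0.5527, -0.0622, 0.1442]
tcp_rot: [-0.134, 0.991, -0.0, 0.002]
contact_force: [-1.7, 2.1, 14.6]
opening: -0.002
```

Now it's a clean 15 N straight down, which I hold for over a second.

```bash
for i in 1 2 3; do python3 -m jog '{"travel":[[0,0,0],[0,0,0],[0,0,0],[0,0,0],[0,0,0]],"dr":[[0,0,0],[0,0,0],[0,0,0],[0,0,0],[0,0,0]],"jaw":[255,255,255,255,255]}'; done
```

```text
time: 8.05
eef_pos: [0.5527, -0.0622, 0.1442]
tcp_rot: [-0.134, 0.991, -0.0, 0.002]
contact_force: [-2.0, 3.3, 13.9]
opening: 0.005
time: 8.47
eef_pos: [0.5527, -0.0622, 0.1442]
tcp_rot: [-0.134, 0.991, -0.0, 0.002]
contact_force: [-2.9, 3.0, 13.5]
opening: -0.002
time: 8.88
eef_pos: [0.5528, -0.0622, 0.1442]
tcp_rot: [-0.134, 0.991, -0.0, 0.002]
contact_force: [-2.2, 2.4, 14.2]
opening: 0.0
```

```bash
python3 -m jog '{"travel":[[0,0,10],[0,0,30],[0,0,35],[0,0,20]],"dr":[[0,0,0],[0,0,0],[0,0,0],[0,0,0]],"jaw":[255,255,255,255]}'
python3 -m jog '{"travel":[[39,10.3,0],[39,10.3,0],[39,10.3,0],[39,10.3,0],[0,0,0]],"dr":[[0,0,0],[0,0,0],[0,0,0],[0,0,0],[0,0,0]],"jaw":[255,255,255,255,255]}'
python3 - <<'E'
from h import *
a=read_camera("scene")[185:320,185:315,::-1];b=read_camera("top")[174:309,321:451,::-1]
cv2.imwrite("pics/p4.png",cv2.resize(np.hstack([a,b]),None,fx=3.04,fy=3.04,interpolation=cv2.INTER_CUBIC))
E
```

```text
time: 9.22
eef_pos: [0.5512, -0.0625, 0.238]
tcp_rot: [-0.134, 0.991, -0.0, 0.001]
contact_force: [0.9, -0.3, 0.6]
opening: -0.001
time: 9.63
eef_pos: [0.7106, -0.0195, 0.2301]
tcp_rot: [-0.135, 0.991, 0.001, -0.002]
contact_force: [-0.4, -0.5, -2.0]
opening: -0.001
```

View pics/p4.png

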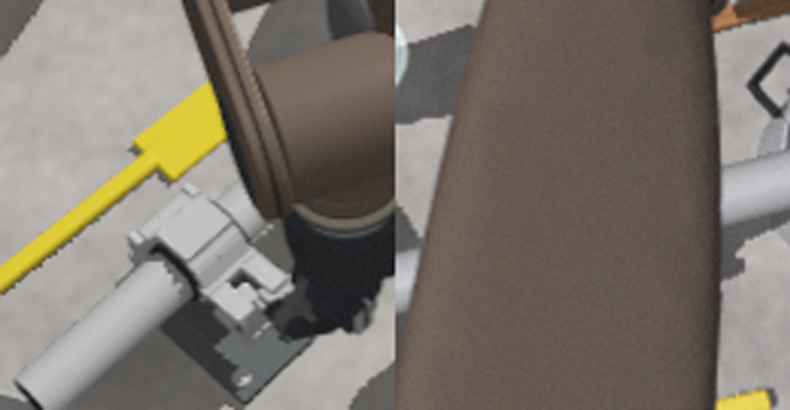

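The half lies flat over the sleeve, with the slot facing the bolt near (240,285). I'll descend outside the bolt and push it in.

```bash
python3 -m jog '{"travel":[[0,0,-30],[0,0,-32],[0,0,-20],[0,0,0]],"dr":[[0,0,0],[0,0,0],[0,0,0],[0,0,0]],"jaw":[255,255,255,255]}'
python3 -m jog '{"travel":[[-6,-1.6,0],[-6,-1.6,0],[-6,-1.6,0],[-6,-1.6,0]],"dr":[[0,0,0],[0,0,0],[0,0,0],[0,0,0]],"jaw":[255,255,255,255]}'
python3 -m jog '{"travel":[[-6,-1.6,2],[-6,-1.6,2],[-6,-1.6,2],[-6,-1.6,2]],"dr":[[0,0,0],[0,0,0],[0,0,0],[0,0,0]],"jaw":[255,255,255,255]}'
```

```text
time: 10.07
eef_pos: [0.7018, -0.021, 0.147]
tcp_rot: [-0.134, 0.991, 0.002, -0.006]
contact_force: [-0.4, 0.4, -1.9]
opening: -0.002
time: 10.4
eef_pos: [0.6859, -0.0276, 0.1587]
tcp_rot: [-0.133, 0.991, -0.001, 0.006]
contact_force: [7.9, 3.8, 7.8]
opening: -0.002
time: 10.73
eef_pos: [0.6661, -0.0335, 0.1723]
tcp_rot: [-0.133, 0.991, -0.002, 0.012]
contact_force: [8.1, 3.0, 14.7]
opening: -0.001
```

The bolt end is riding under the fingertip, because Fz is up at 14.7 N. I'll lift, go further out and look.

```bash
python3 -m jog '{"travel":[[0,0,25],[0,0,25],[20,5.3,0],[20,5.3,0],[0,0,0]],"dr":[[0,0,0],[0,0,0],[0,0,0],[0,0,0],[0,0,0]],"jaw":[255,255,255,255,255]}'
python3 - <<'E'
from h import *
s=get_state();print(s['eef_pos'],s['contact_force'],s['tcp_rot'])
a=read_camera("scene")[205:320,215:345,::-1]
cv2.imwrite("pics/p5.png",cv2.resize(a,None,fx=5,fy=5,interpolation=cv2.INTER_CUBIC))
E
```

```text
time: 11.15
eef_pos: [0.7012, -0.0231, 0.2148]
tcp_rot: [-0.134, 0.991, -0.001, 0.003]
contact_force: [-0.4, 0.5, -0.8]
opening: -0.003
[ 0.70123293 -0.02306001  0.21482916] [-0.40752225  0.51584045 -0.84623363] [-1.34172129e-01  9.90953397e-01 -7.54551101e-04  2.93843491e-03]
```

View pics/p5.png

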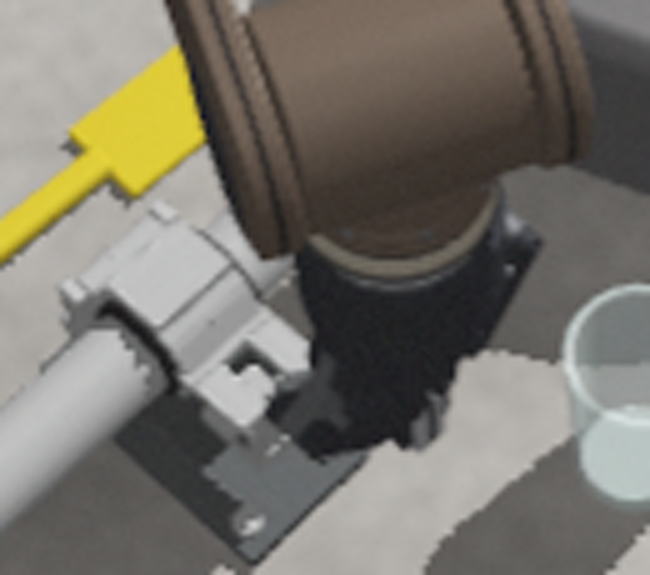

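The gripper hides the bolt in this view. I'll step aside to see it.

```bash
python3 -m jog '{"travel":[[0,30,28],[0,40,10],[0,41,0],[0,41,0],[0,0,0]],"dr":[[0,0,0],[0,0,0],[0,0,0],[0,0,0],[0,0,0]],"jaw":[255,255,255,255,255]}'
python3 - <<'E'
from h import *
print(get_state()['eef_pos'])
a=read_camera("scene")[185:320,185:315,::-1];b=read_camera("top")[174:309,321:451,::-1]
cv2.imwrite("pics/p6.png",cv2.resize(np.hstack([a,b]),None,fx=3.04,fy=3.04,interpolation=cv2.INTER_CUBIC))
E
```

```text
time: 11.62
eef_pos: [0.6972, 0.1355, 0.251]
tcp_rot: [-0.137, 0.991, 0.002, 0.001]
contact_force: [-1.0, -0.9, 0.1]
opening: 0.002
[0.69721654 0.13549973 0.25102621]
```

View pics/p6.png

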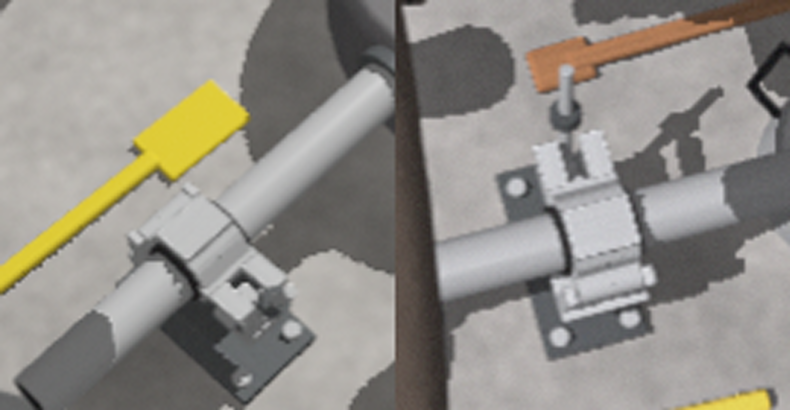

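The half is closed. The bolt is part-way up, with its end at (566,68) and nut at (565,115) in the right crop, outside the prongs. I'll get its angle from these.

```bash
python3 - <<'E'
from h import *
S=np.array([.553,-.0625,0]);R=np.array([[.9645,.2640,0],[-.2640,.9645,0],[0,0,1]])
for nm,n,p,r in [("end","top",t2(566,68),110),("nut","top",t2(565,113),63)]:
    o,v=ray(n,p); X=onplane(n,p,S,R[1]); print(nm,(R@(X-S)*1000).round(1))
    for a in np.arange(.1,1.15,.1):
        q=S+R.T@(np.array([55+r*np.sin(a-.12),0,80+r*np.cos(a-.12)])/1000); u=proj(n,q); print(round(a,1),((u-[321,174])*3.04+[395.2,0]).round(),end=" ")
    print()
E
```

```text
end [102.   -0.  171.2]
0.1 [591. 131.] 0.2 [586. 115.] 0.3 [581. 100.] 0.4 [576.  85.] 0.5 [571.  72.] 0.6 [566.  60.] 0.7 [561.  49.] 0.8 [556.  40.] 0.9 [551.  32.] 1.0 [547.  25.] 1.1 [543.  20.] 
nut [ 81.4  -0.  127.7]
0.1 [579. 146.] 0.2 [577. 137.] 0.3 [574. 129.] 0.4 [571. 121.] 0.5 [568. 113.] 0.6 [566. 106.] 0.7 [563. 100.] 0.8 [560.  95.] 0.9 [558.  90.] 1.0 [555.  86.] 1.1 [553.  83.]
```

```bash
python3 -m jog '{"travel":[[0,-40,0],[0,-40,0],[0,-40,0],[0,-40,0],[0,0,0]],"dr":[[0,0,0],[0,0,0],[0,0,0],[0,0,0],[0,0,0]],"jaw":[255,255,255,255,255]}'
python3 -m jog '{"travel":[[0,0,-30],[0,0,-30],[0,0,-30],[0,0,-10],[0,0,0]],"dr":[[0,0,0],[0,0,0],[0,0,0],[0,0,0],[0,0,0]],"jaw":[255,255,255,255,255]}'
```

```text
time: 12.13
eef_pos: [0.6979, -0.0407, 0.2498]
tcp_rot: [-0.13, 0.992, -0.002, -0.0]
contact_force: [-0.1, -0.1, -0.2]
opening: 0.003
time: 12.55
eef_pos: [0.6958, -0.032, 0.1452]
tcp_rot: [-0.133, 0.991, 0.001, -0.004]
contact_force: [-1.4, 0.5, -0.5]
opening: 0.003
```

```bash
python3 -m jog '{"travel":[[-5,6,2],[-8,-2,0],[-8,-2,0],[-4,-1,0],[0,0,0]],"dr":[[0,0,0],[0,0,0],[0,0,0],[0,0,0],[0,0,0]],"jaw":[255,255,255,255,255]}'
python3 -m jog '{"travel":[[-6,-1.6,0],[-6,-1.6,0],[-5,-1.3,0]],"dr":[[0,0,0],[0,0,0],[0,0,0]],"jaw":[255,255,255]}'
```

```text
time: 12.97
eef_pos: [0.6735, -0.0305, 0.1535]
tcp_rot: [-0.134, 0.991, -0.0, 0.001]
contact_force: [0.3, -0.2, -0.5]
opening: -0.001
time: 13.22
eef_pos: [0.6569, -0.0349, 0.1523]
tcp_rot: [-0.134, 0.991, -0.0, 0.001]
contact_force: [1.4, 0.2, 1.0]
opening: 0.003
```

```bash
python3 -m jog '{"travel":[[-6,-1.6,1],[-6,-1.6,1],[-6,-1.6,1],[-6,-1.6,1]],"dr":[[0,0,0],[0,0,0],[0,0,0],[0,0,0]],"jaw":[255,255,255,255]}'
python3 -m jog '{"travel":[[-5,-1.3,0],[-4,-1,0],[-3,-0.8,0],[0,0,0]],"dr":[[0,0,0],[0,0,0],[0,0,0],[0,0,0]],"jaw":[255,255,255,255]}'
```

```text
time: 13.55
eef_pos: [0.6323, -0.0414, 0.1559]
tcp_rot: [-0.134, 0.991, -0.0, -0.0]
contact_force: [0.5, -0.2, 1.9]
opening: -0.002
time: 13.88
eef_pos: [0.6201, -0.0444, 0.1555]
tcp_rot: [-0.134, 0.991, 0.0, -0.0]
contact_force: [0.0, -0.4, 0.1]
opening: -0.001
```

```bash
python3 -m jog '{"travel":[[-2,-0.5,0],[-2,-0.5,0],[0,0,0]],"dr":[[0,0,0],[0,0,0],[0,0,0]],"jaw":[255,255,255]}'
python3 -m jog '{"travel":[[-2,-0.5,0],[-1.5,-0.4,0],[0,0,0]],"dr":[[0,0,0],[0,0,0],[0,0,0]],"jaw":[255,255,255]}'
```

```text
time: 14.13
eef_pos: [0.6167, -0.0454, 0.1556]
tcp_rot: [-0.134, 0.991, -0.0, -0.0]
contact_force: [0.9, -0.2, 1.1]
opening: 0.004
time: 14.38
eef_pos: [0.6131, -0.0463, 0.1556]
tcp_rot: [-0.134, 0.991, -0.0, -0.0]
contact_force: [1.5, -0.3, -0.6]
opening: 0.004
```

```bash
python3 -m jog '{"travel":[[-1.5,-0.4,0],[-1,-0.3,0],[0,0,0]],"dr":[[0,0,0],[0,0,0],[0,0,0]],"jaw":[255,255,255]}'
python3 -m jog '{"travel":[[-1.5,-0.4,0],[0,0,0]],"dr":[[0,0,0],[0,0,0]],"jaw":[255,255]}'
```

```text
time: 14.63
eef_pos: [0.6111, -0.0469, 0.1557]
tcp_rot: [-0.134, 0.991, 0.0, 0.001]
contact_force: [2.1, 0.3, -0.7]
opening: -0.003
time: 14.8
eef_pos: [0.6107, -0.047, 0.1558]
tcp_rot: [-0.134, 0.991, 0.0, 0.002]
contact_force: [6.0, 1.2, -2.9]
opening: 0.0
```

It stalled at clamp x≈59.7 mm against a predicted stop near 61, and the force is rising. One more nudge, then I back off and look.

```bash
python3 -m jog '{"travel":[[-1,-0.3,0],[0,0,0]],"dr":[[0,0,0],[0,0,0]],"jaw":[255,255]}'
python3 -m jog '{"travel":[[8,2,0],[20,5.3,0],[20,5.3,20],[0,20,30],[0,30,20]],"dr":[[0,0,0],[0,0,0],[0,0,0],[0,0,0],[0,0,0]],"jaw":[255,255,255,255,255]}'
python3 -m jog '{"travel":[[0,40,0],[0,40,0],[0,30,0],[0,0,0]],"dr":[[0,0,0],[0,0,0],[0,0,0],[0,0,0]],"jaw":[255,255,255,255]}'
python3 - <<'E'
from h import *
a=read_camera("scene")
b=read_camera("top")
cv2.imwrite("pics/top_end.png",b[:,:,::-1]);cv2.imwrite("pics/scene_end.png",a[:,:,::-1])
cv2.imwrite("pics/p7.png",cv2.resize(np.hstack([a[185:320,185:315,::-1],b[174:309,321:451,::-1]]),None,fx=3.04,fy=3.04,interpolation=cv2.INTER_CUBIC))
for n in I:
    g=cv2.cvtColor(cv2.absdiff(cv2.imread(f"pics/{n}0.png"),cv2.imread(f"pics/{n}_end.png")),6)
    for nm,X in [("tumb",(.6746,.104,.05)),("stir",(.75,-.21,.012)),("spat",(.42,-.12,.012)),("pot",(.622,-.315,.05))]:
        u=proj(n,X).astype(int); print(n,nm,u,g[u[1]-12:u[1]+13,u[0]-12:u[0]+13].mean().round(1))
E
```

```text
time: 14.97
eef_pos: [0.6106, -0.047, 0.1559]
tcp_rot: [-0.134, 0.991, 0.0, 0.004]
contact_force: [7.6, 1.7, -4.0]
opening: -0.002
time: 15.38
eef_pos: [0.6572, 0.0135, 0.2272]
tcp_rot: [-0.132, 0.991, -0.001, -0.001]
contact_force: [1.0, -0.1, 1.1]
opening: 0.001
time: 15.72
eef_pos: [0.6553, 0.1305, 0.2257]
tcp_rot: [-0.137, 0.991, 0.001, -0.001]
contact_force: [-0.4, 0.3, -0.1]
opening: 0.001
scene tumb [340 286] 7.3
scene stir [237 386] 63.5
scene spat [209 255] 11.7
scene pot [166 355] 54.9
top tumb [309 200] 88.1
top stir [438 177] 52.6
top spat [404 314] 19.7
top pot [490 226] 56.7
```

View pics/p7.png

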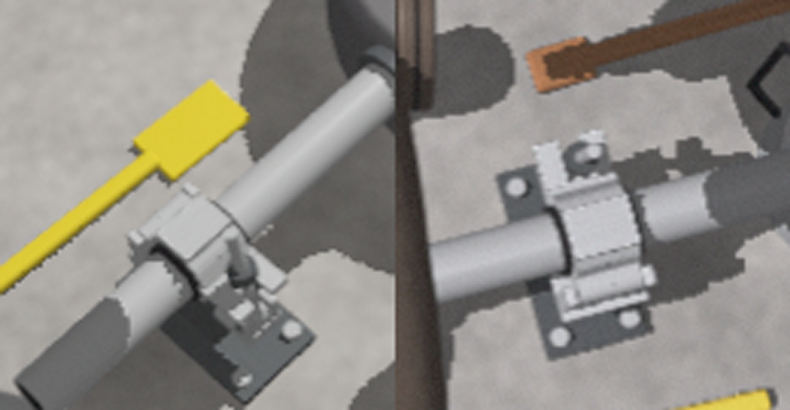

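View pics/scene_end.png

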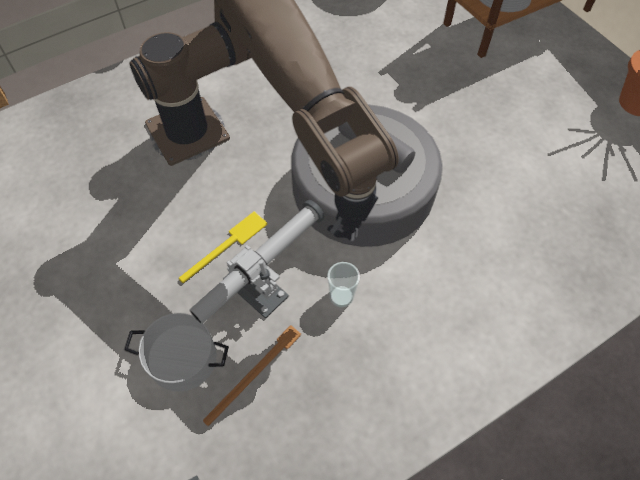

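The bolt stands in the slot: its end is near (588,152) in the right crop, and angle 0 predicts about (595,147). The half is closed and the bystanders look to be at their original pixels. Handing in.

```bash
python3 -c "
from plant import *
print(get_state()['contact_force']);print(sign_off())"
```

```text
[ 0.24034391 -0.26695719  0.17884267]
the job is handed in; nothing more can be done
None
```

The drain tube is clamped and the job is handed in at about 16 s of the 61 s allowed. The half is closed on the sleeve and the bolt is in the slot.

- **Closing:** I swung the hinged half over with the shut fingers, and it bedded with the crown face at z = 144.2 mm, about 0.08 rad by my geometry. I then held 13.5–14.6 N straight down on the crown for about 1.3 s. The most I read while pressing was about 19 N vertical, in short trials before the hold. Those trials also showed up to 11 N of sideways force, which I trimmed to 2–3 N in each horizontal direction.
- **Bolt:** My first push slid up onto the bolt's end, with about 15 N upward on the fingers, so I lifted off, looked again and pushed from lower down. The second push ran until the bolt stopped, at the spot predicted for the inner stop, with 7.6 N at the end.
- **Last checks:**
    - The pictures show the bolt upright between the prongs, its end within about 3 camera pixels of where angle 0 would put it.
    - The pot, tumbler, spatula and stirrer appear unmoved by eye. My pixel-difference check on them was inconclusive, which I put down to the arm and its shadow.
    - At sign-off the wrist read about 0 N and the robot was clear of everything.

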